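# Pull the cup cupboard's shutter down with the hooked pole

### The job

Close the little cup cupboard on the bar: take the hooked pole by its wooden handle, put its hook through the ring on the raised shutter and pull the shutter all the way down with it. Then unhook the pole and lay it back down on the bar. Do not touch the cupboard or its shutter with the gripper itself, and leave the scraper that has the same handle where it lies.

Things in the scene. Friction and masses are not known exactly. Their poses are not given: they have to be found in the camera images.
- hook_pole: Loose hooked pole, 0.15 kg. Wooden handle 110 x 24 wide x 36 mm high lying on its flat underside; an 8 mm steel rod (axis 27 mm above the underside) runs forward to 175 mm from the handle's middle, then bends 16 mm straight down: the hook. Origin: middle of the handle's underside; x towards the hook, z up. Balances about 9 mm ahead of the origin.
- hook_tip (a point): Centre of the round end (8 mm thick) of the hook, on hook_pole at x = 175, y = 0, z = 11 mm; axes as the pole's.
- cupboard: Small light-wood cupboard fixed on the bar, 160 wide (y) x 130 deep (x) x 330 mm high, a cup in its open lower bay. Origin: centre of its underside; x points away from its front, into it; z up. To its left stands the espresso machine (about y > 0.26, x > 0.48 m), to its right the water dispenser (about y -0.15 to 0.01, x > 0.47 m, 330 mm tall): go round or over them.
- ring (a point): Centre of the steel ring on the white shutter. It stands upright, parallel to the shutter and 48 mm in front of its face; opening 50 mm, bar 8 mm thick, carried by one 9 mm stem from its top back to the shutter; behind the opening 44 mm are free. Axes as the cupboard's: x goes through the opening towards the shutter. Rides down with the shutter.
- shutter (a joint): How far the shutter has been pulled down, m: 0 fully up (ring centre 255 mm above the bar), 0.14 fully down on its sill (ring centre 115 mm above the bar). It slides straight down, needs a pull of about 2 N and stays where it is left.
- scraper: Bystander: scraper with the same wooden handle and rod, but a flat straight steel blade 34 x 40 mm instead of a hook. Origin: middle of the handle's underside, x towards the blade.

How it is judged:
On the way, in this order (a step that is already met when the one before it is completed fails the run):
1. the hook is through the ring, the shutter still up (x of hook_tip in the frame of ring between 0.004 and 0.052 m and y of hook_tip in the frame of ring between -0.03 and 0.03 m and z of hook_tip in the frame of ring between -0.045 and 0.02 m and value of joint shutter below 0.08 m), for 0.1 s.
2. the shutter is pulled fully down (within 12 mm) with the hook still in the ring (value of joint shutter above 0.128 m and x of hook_tip in the frame of ring between 0 and 0.052 m and y of hook_tip in the frame of ring between -0.03 and 0.03 m and z of hook_tip in the frame of ring between -0.055 and 0.02 m), for 0.1 s.
At the end, for the whole second after the job is handed in: The shutter is down to within 12 mm of its sill, and the hooked pole is out of the ring, clear of the cupboard, and lies still on the bar, released (value of joint shutter above 0.128 m and distance between hook_tip and ring above 0.05 m and height (world z) of hook_pole between -0.01 and 0.045 m and height (world z) of hook_tip below 0.06 m and linear speed of hook_pole below 0.02 m/s and contact force between hook_pole and cupboard below 0.2 N); the robot touches nothing.
It fails at once if the robot itself touches the cupboard or its shutter (more than 1 N) (contact force between any of the fingers, the arm and cupboard above 1 N).
It fails at once if the scraper is moved by more than 40 mm (distance of scraper from where it was at the start of the episode above 0.04 m).
It also fails if it takes over 70 s, if anything falls off the work surface, if the arm or the gripper's body presses on something with over 40 N, if the wrist force passes 120 N, or if a joint passes its speed limit or range.

### The arm

A 7-joint arm with a two-finger parallel gripper is mounted at the origin on a cart in front of the work surface, level with it; the furniture and walls round the work are solid. World frame = base frame: x ahead of the robot, y to its left, z up, the work surface at z = 0. Lengths are in m, angles in rad, forces in N, time in s.
With the tool pointing down it reaches from about 0.4 to 0.85 m from the base axis. Payload 4.5 kg.
Tool frame: the origin (TCP) lies at the very end of the fingers, on their centre line; the grasp point (between the pads) lies 19 mm behind it; z points along the fingers, y is the line along which they close (so a half turn about z gives the same grasp; the last joint's range is limited). The gripper opens to 88 mm and grips with 3 to 60 N. Pads are 18 mm wide; open, the fingers measure 123 mm over their backs; the gripper's body (75 mm by 187 mm) begins 45 mm behind the grasp point.
Start: joints at [1.156, 0.689, -0.195, 1.565, 0.157, 0.902, -0.215], TCP at [0.271, -0.563, 0.239] pointing down, gripper open.
Joint ranges: [-3.01, 3.01], [-0.46, 2.08], [-1.47, 1.51], [0.13, 2.56], [-1, 4.14], [0.04, 2.09], [-2.66, 2.66]. Speed limits (rad/s): [2.57, 2.57, 3.14, 3.14, 3.14, 3.14, 3.14].

### API

Orientations are given as a unit quaternion [x, y, z, w].
In Python, from workcell import manip, eyes, order gives the robot as it stands.
- The arm moves only by the shell command python3 -m pendant 'ROWS'. ROWS is text: rows parted by semicolons, each of 7 numbers parted by spaces: the finger opening in mm, from 0 to 88.1, then the shift along the tool's x, y, z in mm, then the turn, a rotation vector about the tool's x, y, z in degrees. A call has 1 to 10 rows; each row is the pose to reach, as a shift and turn from the pose commanded when the call began, along the tool's axes at that moment; what a row does not reach only later rows make up. A row lasts 1/12 s, in which the tool goes at most 41.7 mm and 7.16 degrees, less where a joint would pass 70% of its speed; a pose out of reach is approached as far as the arm can. A call with a gripper value outside its range is refused whole. The fingers move at their own pace and stop on an object; the grip force is fixed at half the most. Time passes only in rows, so rows that repeat a pose let the fingers close. It gives the time, the measured TCP pose, the force, the opening and the grip force at its end, in the units of the state.
- manip.state(): the state, without advancing time (a new reading comes with each control period).
- eyes.get_image(name): name is "scene" or "top" or "wrist"; returns the picture (480x640x3 uint8, red, green, blue); there is no depth.
- eyes.camera_model(name): a dict with "fx", "fy", "cx", "cy" (pixels), "D" ([k1, k2, p1, p2, k3] as OpenCV has them; the pictures are not rectified), "R" (3x3) and "t" (3): a world point X has camera coordinates R X + t; the wrist camera has in their place "mount" (4x4, takes a point from camera to tool coordinates, whose origin is the TCP and whose axes are the flange's). Camera axes: x right, y down, z forward; pixel columns grow to the right and rows downward; lengths in m; the calibration is good to about 2 mm. A picture is of the moment at which its call begins: read the wrist's pose just before it. camera_model takes no time and is no camera call.
- order.job_done(): hands the job in; it is judged then, once.
The state is a dict: "time": time; "q": joint angles; "qvel": joint speeds; "joint_torque": joint torques, N m; "tool_pos": TCP position; "eef_rot": TCP orientation; "contact_force": force on the tool from outside, world axes, zero at the start; "torque": the same for the moment, N m; "grip_width": finger opening in m; "grasp_force": force on a finger pad.
Only numpy, scipy, OpenCV 4.12 (cv2) and the standard library are available. Lean on these libraries where they do the work, as an engineer would, in place of code of your own. Each camera call takes 0.05 s, during which the arm holds its last target. There are 200 camera calls.

## Working session

There is one attempt and no reset: what is moved stays moved. The work goes in short steps, Python scripts to look and compute and a shell command to move; the robot and the scene stay as the last step left them, time stands still between calls to the robot, and variables do not carry over. Pictures are saved under pics/ and viewed, at most 10 in all, crops included, and the job is handed in when it is done.

```bash
mkdir -p pics; ls; python3 - <<'E'
from workcell import manip, eyes, order
import cv2,numpy as np
s=manip.state();print(s)
for n in ("scene","top"):
    im=eyes.get_image(n);cv2.imwrite(f"pics/{n}0.png",im[:,:,::-1]);print(n,eyes.camera_model(n))
print(eyes.camera_model("wrist"))
E
```

```text
pics
{'time': 0.0, 'q': array([ 1.15577818,  0.68999572, -0.19449921,  1.566328  ,  0.15732163,
        0.90251219, -0.21507613]), 'qvel': array([-0.00058642,  0.00093493, -0.00010512, -0.0002182 ,  0.00076213,
        0.00046479, -0.00081586]), 'joint_torque': array([ 7.05763614e-04, -5.27559865e+01, -1.26651898e+00, -1.53422731e+01,
       -5.26586152e-02,  6.55790194e-03,  1.37337061e-04]), 'tool_pos': array([ 0.27085705, -0.56256029,  0.23790662]), 'eef_rot': array([ 9.74913306e-01,  2.22582995e-01, -2.83329351e-04, -8.80647162e-04]), 'contact_force': array([ 0.24707203,  0.82841619, -0.3610328 ]), 'torque': array([-0.00685647, -0.04165506, -0.03578179]), 'grasp_force': 0.0, 'grip_width': 0.08831525860123614}
scene {'fx': 436.97823044176965, 'fy': 436.97823044176965, 'cx': 314.03137203815186, 'cy': 244.59353898719903, 'D': array([-0.03425548,  0.        ,  0.        ,  0.        ,  0.        ]), 'R': array([[-0.44892233, -0.89344681, -0.01488412],
       [-0.47233144,  0.25140204, -0.84480769],
       [ 0.75853263, -0.3722228 , -0.53486301]]), 't': array([0.25444534, 0.43263402, 
[... 228 characters left out ...]
9857951, -0.04379435],
       [-0.99232765, -0.02484647, -0.12111353],
       [ 0.11985335,  0.04713391, -0.99167211]]), 't': array([-0.06719369,  0.62879081,  1.08344286])}
{'fx': 421.2992774230747, 'fy': 421.2992774230747, 'cx': 316.04171973636187, 'cy': 235.4015399383081, 'D': array([0.02013546, 0.        , 0.        , 0.        , 0.        ]), 'mount': array([[ 1.16394940e-04, -9.47026150e-01, -3.21156437e-01,
         8.31282095e-02],
       [ 9.99999770e-01, -1.04289659e-04,  6.69953714e-04,
         7.28971793e-04],
       [-6.67956982e-04, -3.21156441e-01,  9.47025920e-01,
        -1.45773624e-01],
       [ 0.00000000e+00,  0.00000000e+00,  0.00000000e+00,
         1.00000000e+00]])}
```

View pics/scene0.png

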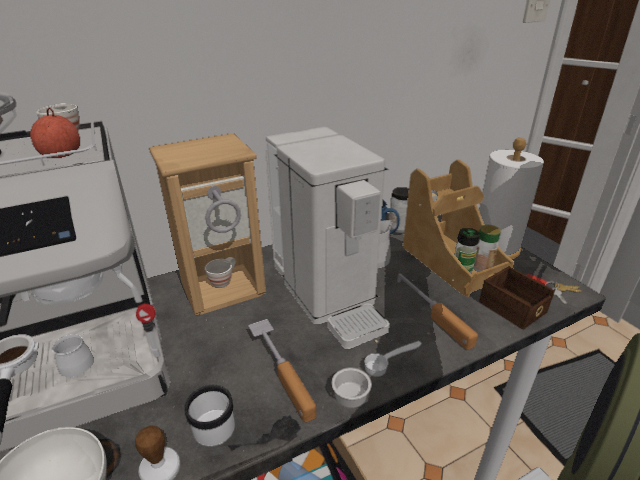

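View pics/top0.png

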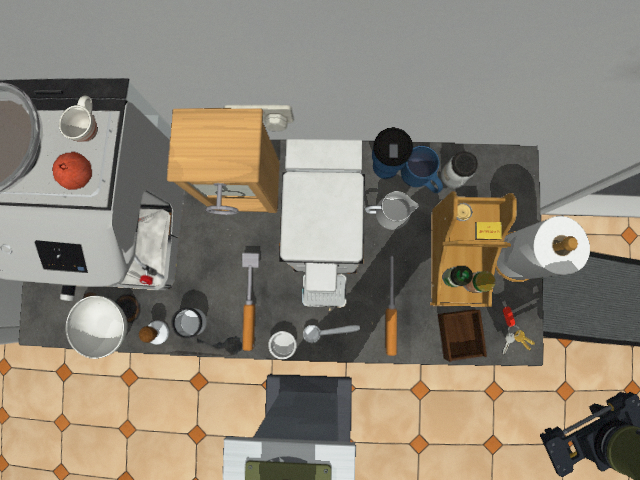

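The scene picture shows the cupboard's ring at about (223,213). The hook pole's handle is at (453,325) and its hook end at (399,277); the scraper is at (293,388). In the top picture the pole handle is at (391,332), its hook end at (391,258) and the ring at (222,197).

```bash
cat > h.py <<'E'
from workcell import manip, eyes, order
import cv2,numpy as np
from scipy.spatial.transform import Rotation as Ro
def pose(s=None):
    s=s or manip.state(); T=np.eye(4); T[:3,:3]=Ro.from_quat(s["eef_rot"]).as_matrix(); T[:3,3]=s["tool_pos"]; return T
def ray(n,px,T=None):
    c=eyes.camera_model(n);K=np.array([[c["fx"],0,c["cx"]],[0,c["fy"],c["cy"]],[0,0,1]])
    u=cv2.undistortPoints(np.array([[px]],float),K,c["D"])[0,0];d=np.array([*u,1.])
    if n=="wrist":
        M=T@c["mount"];o=M[:3,3];d=M[:3,:3]@d
    else: o=-c["R"].T@c["t"];d=c["R"].T@d
    return o,d/np.linalg.norm(d)
def tri(*rs):
    A=sum(np.eye(3)-np.outer(d,d) for o,d in rs);b=sum((np.eye(3)-np.outer(d,d))@o for o,d in rs)
    x=np.linalg.solve(A,b);return x,[np.linalg.norm((np.eye(3)-np.outer(d,d))@(x-o)) for o,d in rs]
def plane(r,z): o,d=r;return o+d*(z-o[2])/d[2]
def proj(n,X,T=None):
    c=eyes.camera_model(n);K=np.array([[c["fx"],0,c["cx"]],[0,c["fy"],c["cy"]],[0,0,1]])
    if n=="wrist":
        M=np.linalg.inv(T@c["mount"]);R,t=M[:3,:3],M[:3,3]
    else:R,t=c["R"],c["t"]
    return cv2.projectPoints(np.array([X],float),cv2.Rodrigues(R)[0],t,K,c["D"])[0][0,0]
E
python3 - <<'E'
from h import *
S=cv2.imread("pics/scene0.png");T=cv2.imread("pics/top0.png")
def handle(I,x0,y0,x1,y1):
    h=cv2.cvtColor(I,cv2.COLOR_BGR2HSV);m=cv2.inRange(h,(5,110,60),(22,255,255));q=np.zeros_like(m);q[y0:y1,x0:x1]=m[y0:y1,x0:x1]
    c=max(cv2.findContours(q,0,2)[0],key=cv2.contourArea);r=cv2.minAreaRect(c);M=cv2.moments(c);return (M['m10']/M['m00'],M['m01']/M['m00']),r
a,ra=handle(S,425,295,485,352);b,rb=handle(T,378,300,405,360);print(a,ra,b,rb)
print("handle",tri(ray("scene",a),ray("top",b)))
print("handle at z.022", plane(ray("top",b),.027))
print("rod end", tri(ray("scene",(399,277)),ray("top",(391.5,258))))
print("ring",tri(ray("scene",(223,213)),ray("top",(222,198))))
cr=[cv2.resize(S[180:245,180:265],(400,300),interpolation=2),cv2.resize(T[170:245,170:270],(400,300),interpolation=2),cv2.resize(S[265:340,390:490],(400,300),interpolation=2),cv2.resize(T[250:360,340:487],(400,300),interpolation=2)]
cv2.imwrite("pics/m1.png",np.vstack([np.hstack(cr[:2]),np.hstack(cr[2:])]))
E
```

```text
(453.8748027354024, 325.72540768016836) ((453.3565673828125, 325.24237060546875), (57.28123474121094, 19.144123077392578), 40.91437911987305) (390.9715224534502, 331.83534136546183) ((390.5, 331.5), (11.0, 47.0), 0.0)
handle (array([ 0.42380551, -0.23608735,  0.01607944]), [np.float64(8.493385313701086e-05), np.float64(8.493385313707502e-05)])
handle at z.022 [ 0.4245612  -0.23473613  0.027     ]
rod end (array([ 0.59994365, -0.23314711,  0.02056573]), [np.float64(0.0012289207074623358), np.float64(0.001228920707462298)])
ring (array([0.69000993, 0.12649774, 0.23399834]), [np.float64(0.003723561408923907), np.float64(0.003723561408923842)])
```

View pics/m1.png

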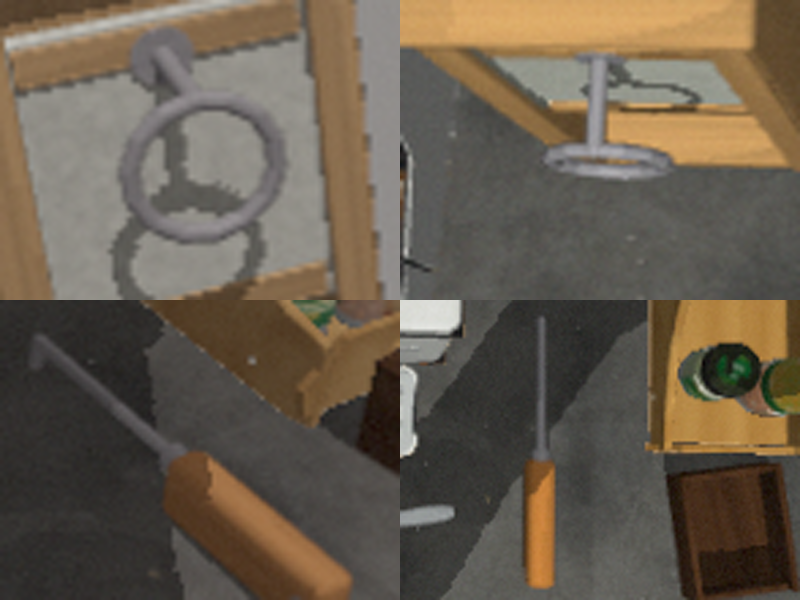

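The crops show the ring centre at about scene (223,216) and top (222.5,210.5), with its stem on top going back to the shutter. The hook's bend shows on the bar at the rod's far end.

```bash
python3 - <<'E'
from h import *
print("ring",tri(ray("scene",(222.7,215.4)),ray("top",(222,210))))
for p in [(197.5,310.5),(265,292)]: print("front foot",plane(ray("scene",p),0))
# cupboard top front corners and back
for p,q in [((167.5,176),(168.5,182)),((256.5,157.5),(0,0))]:
    print("top corner z.33",plane(ray("scene",p),.33))
for q in [(168.5,182),(172,109.5),(265,110)]: print("top z.33",plane(ray("top",q),.33))
# ring left/right extremes
c=lambda u,v:(180+u*85/400-.4,180+v*65/300-.4); t=lambda u,v:(170+(u-400)/4-.4,170+v/4-.4)
print("L",tri(ray("scene",c(128,168)),ray("top",t(549,156))),"R",tri(ray("scene",c(277,163)),ray("top",t(671,161))))
print("tip proj", proj("scene",[.6,-.234,.011]),proj("top",[.6,-.234,.027]))
E
```

```text
ring (array([0.66654919, 0.12834589, 0.239469  ]), [np.float64(0.001143269777349868), np.float64(0.0011432697773498947)])
front foot [0.7242183  0.19926035 0.        ]
front foot [0.71628337 0.04804528 0.        ]
top corner z.33 [0.67455599 0.20880064 0.33      ]
top corner z.33 [0.68094298 0.05160441 0.33      ]
top z.33 [0.69946181 0.20753377 0.33      ]
top z.33 [0.83985786 0.21264927 0.33      ]
top z.33 [0.83832203 0.03553513 0.33      ]
L (array([0.66740957, 0.15703368, 0.24541405]), [np.float64(0.0004772427511799498), np.float64(0.0004772427511798883)]) R (array([0.66886075, 0.09890616, 0.23180635]), [np.float64(0.0010420007196497853), np.float64(0.0010420007196497228)])
tip proj [399.46299023 280.31469203] [391.77311892 257.42114582]
```

```bash
cat >> h.py <<'E'
def d(x,y,z,yaw=0,pitch=0):
    """print tool-axes shift (mm) and rotvec (deg) to reach world TCP pose; tool down, tool x at yaw, pitch nose-up (deg)"""
    T=pose();R=Ro.from_euler("z",yaw,degrees=True)*Ro.from_euler("y",-pitch,degrees=True)*Ro.from_matrix(np.diag([1,-1,-1]))
    print("move",(T[:3,:3].T@(np.array([x,y,z])-T[:3,3])*1e3).round(1),Ro.from_matrix(T[:3,:3].T@R.as_matrix()).as_rotvec(degrees=True).round(2))
E
python3 -c "
from h import *
d(.40,-.235,.2)"
```

```text
move [ 258.5 -239.1   38.4] [-0.09  0.03 25.72]
```

```bash
python3 -m pendant '88 50 -46 7 0 0 5;88 258 -239 38 0 0 26;88 258 -239 38 0 0 26;88 258 -239 38 0 0 26;88 258 -239 38 0 0 26;88 258 -239 38 0 0 26;88 258 -239 38 0 0 26;88 258 -239 38 0 0 26;88 258 -239 38 0 0 26;88 258 -239 38 0 0 26'; python3 - <<'E'
from h import *
T=pose();print(T.round(4));np.save("T1.npy",T)
cv2.imwrite("pics/w1.png",eyes.get_image("wrist")[:,:,::-1])
E
```

```text
time: 0.93
tool_pos: [0.4018, -0.2299, 0.2001]
eef_rot: [1.0, 0.002, -0.0, -0.002]
contact_force: [-0.8, 0.2, -0.3]
grip_width: 0.088
grasp_force: 0.0
[[ 1.000e+00  4.900e-03 -5.000e-04  4.018e-01]
 [ 4.900e-03 -1.000e+00  3.700e-03 -2.299e-01]
 [-5.000e-04 -3.700e-03 -1.000e+00  2.001e-01]
 [ 0.000e+00  0.000e+00  0.000e+00  1.000e+00]]
```

View pics/w1.png

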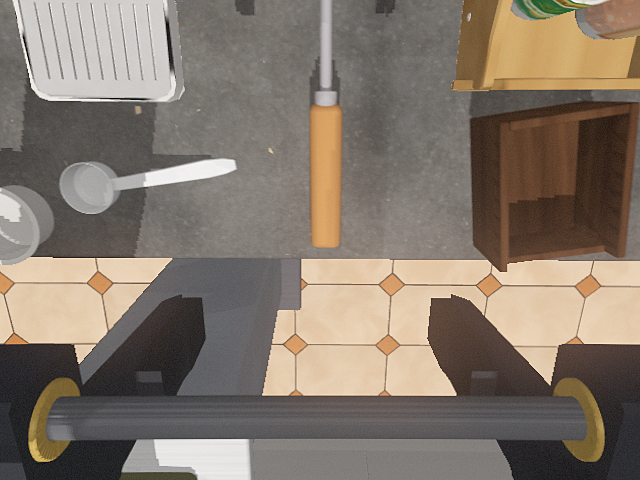

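The wrist view shows the pole handle from (326,105) to (325,247) and its rod running up to (327,0). The dark box starts at column 470, and the drip tray ends at column 183.

```bash
python3 - <<'E'
from h import *
T=np.load("T1.npy")
I=cv2.imread("pics/w1.png");h=cv2.cvtColor(I,cv2.COLOR_BGR2HSV);m=cv2.inRange(h,(5,110,60),(22,255,255));q=m*0;q[95:252,300:355]=m[95:252,300:355]
c=max(cv2.findContours(q,0,2)[0],key=cv2.contourArea);print(cv2.boundingRect(c));M=cv2.moments(c);p=(M['m10']/M['m00'],M['m01']/M['m00']);print(p)
top=ray("top",(390.97,331.8));sc=ray("scene",(453.87,325.7))
print("tri w/top",tri(ray("wrist",p,T),top),"w/scene",tri(ray("wrist",p,T),sc))
x,y,w,hh=cv2.boundingRect(c)
for px in [(326.5,y),(325.5,y+hh)]: print(plane(ray("wrist",px,T),.036))
print("rod",plane(ray("wrist",(326,2),T),.027),plane(ray("wrist",(326,85),T),.027))
for px in [(183,90),(160,0)]: print("tray z.03",plane(ray("wrist",px,T),.03))
for px in [(472,118),(505,270)]: print("box z.06",plane(ray("wrist",px,T),.06))
print("rack",plane(ray("wrist",(455,85),T),.05))
d(.432,-.2355,.12)
E
```

```text
(310, 104, 32, 144)
(325.26505928224714, 174.5419352271823)
tri w/top (array([ 0.42314192, -0.23731161,  0.00860885]), [np.float64(0.000521423437309692), np.float64(0.0005214234373096536)]) w/scene (array([ 0.42428473, -0.23730923,  0.01517997]), [np.float64(0.0003738649066262163), np.float64(0.00037386490662625206)])
[ 0.47760633 -0.23742123  0.036     ]
[ 0.36990282 -0.23804984  0.036     ]
rod [ 0.54222519 -0.23640514  0.027     ] [ 0.49022929 -0.23708328  0.027     ]
tray z.03 [ 0.48617346 -0.13603439  0.03      ]
tray z.03 [ 0.54199322 -0.1265788   0.03      ]
box z.06 [ 0.46979356 -0.33178363  0.06      ]
box z.06 [ 0.36248909 -0.36921382  0.06      ]
rack [ 0.49010359 -0.3215123   0.05      ]
move [31.2  2.6 80.4] [-0.08  0.04  0.06]
```

```bash
python3 - <<'E'
from h import *
T=np.load("T1.npy")
print("box",tri(ray("wrist",(472,117),T),ray("top",(440,312))))
print("box2",tri(ray("wrist",(637,103),T),ray("top",(478,309.5))))
print("boxfront",tri(ray("wrist",(500,271),T),ray("top",(444,360))))
d(.430,-.2372,.10); d(.430,-.2372,.008)
E
```

```text
box (array([ 0.46986153, -0.35691351, -0.00925462]), [np.float64(0.0031717720607534403), np.float64(0.003171772060753303)])
box2 (array([ 0.48058256, -0.42682573,  0.07157317]), [np.float64(0.0014002034006840914), np.float64(0.0014002034006841307)])
boxfront (array([ 0.37141082, -0.34956826,  0.08743799]), [np.float64(0.0038070612834029825), np.float64(0.0038070612834030506)])
move [ 29.3   4.3 100.4] [-0.08  0.04  0.06]
move [ 29.3   4.4 192.4] [-0.08  0.04  0.06]
```

```bash
python3 -m pendant '60 29 4 40 0 0 0;60 29 4 80 0 0 0;60 29 4 120 0 0 0;60 29 4 140 0 0 0;60 29 4 155 0 0 0;60 29 4 165 0 0 0;60 29 4 175 0 0 0;60 29 4 175 0 0 0' ; python3 -c "
from h import *
d(.430,-.2372,.008)"
```

```text
time: 1.65
tool_pos: [0.4283, -0.2408, 0.0246]
eef_rot: [1.0, -0.003, -0.001, 0.0]
contact_force: [-0.2, 0.2, -0.5]
grip_width: 0.0599
grasp_force: 0.0
move [ 1.7 -3.6 16.6] [ 0.    0.07 -0.36]
```

```bash
python3 -m pendant '60 2 -4 8 0 0 0;60 2 -4 16 0 0 0;60 2 -4 16 0 0 0;0 2 -4 16 0 0 0;0 2 -4 16 0 0 0;0 2 -4 16 0 0 0;0 2 -4 16 0 0 0;0 2 -4 16 0 0 0;0 2 -4 16 0 0 0;0 2 -4 16 0 0 0'
```

```text
time: 2.48
tool_pos: [0.431, -0.236, 0.0099]
eef_rot: [1.0, -0.003, 0.0, 0.0]
contact_force: [-0.2, 0.6, 2.0]
grip_width: 0.0236
grasp_force: 29.9
```

```bash
python3 -m pendant '0 0 0 -15 0 0 0;0 0 0 -40 0 0 0;0 0 0 -80 0 0 0;0 -10 0 -120 0 0 0;0 -20 0 -160 0 0 0;0 -20 0 -200 0 0 0;0 -20 0 -240 0 0 0;0 -20 0 -280 0 0 0;0 -20 0 -320 0 0 0;0 -20 0 -355 0 0 0' ; python3 -m pendant '0 0 0 -10 0 0 0;0 0 0 -10 0 0 0'; python3 - <<'E'
from h import *
a=eyes.get_image("scene");b=eyes.get_image("top")
cv2.imwrite("pics/s2.png",a[:,:,::-1]);cv2.imwrite("pics/t2.png",b[:,:,::-1])
A=cv2.imread("pics/s2.png");B=cv2.imread("pics/t2.png")
cv2.imwrite("pics/m2.png",np.vstack([np.hstack([cv2.resize(A[100:400,240:640],(400,300)),cv2.resize(B[120:420,200:600],(400,300))])]))
d(.455,.128,.37)
E
```

```text
time: 3.32
tool_pos: [0.4103, -0.2357, 0.3673]
eef_rot: [1.0, -0.003, 0.001, 0.0]
contact_force: [0.5, -0.6, -1.8]
grip_width: 0.0238
grasp_force: 29.9
time: 3.48
tool_pos: [0.4121, -0.2365, 0.3776]
eef_rot: [1.0, -0.003, 0.003, 0.001]
contact_force: [-0.3, 0.4, -1.4]
grip_width: 0.0236
grasp_force: 29.9
move [  43.  -363.7    4.1] [-0.03  0.08 -0.28]
```

View pics/m2.png

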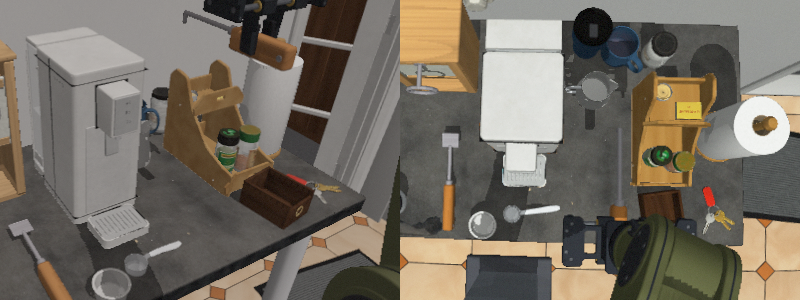

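The pole hangs level from the gripper, hook at scene (424,122) still pointing down; nothing else has moved.

```bash
python3 -m pendant '0 10 -20 0 0 0 0;0 20 -60 0 0 0 0;0 25 -100 0 0 0 0;0 25 -140 0 0 0 0;0 25 -180 0 0 0 0;0 25 -220 0 0 0 0;0 25 -260 0 0 0 0;0 25 -300 0 0 0 0;0 25 -340 0 0 0 0;0 25 -364 0 0 0 0';python3 -m pendant '0 0 0 20 0 0 0;0 0 0 40 0 0 0;0 0 0 60 0 0 0;0 0 0 60 0 0 0;0 0 0 60 0 0 0'; python3 - <<'E'
from h import *
a=eyes.get_image("scene");b=eyes.get_image("top")
cv2.imwrite("pics/s3.png",a[:,:,::-1]);cv2.imwrite("pics/t3.png",b[:,:,::-1])
A=cv2.imread("pics/s3.png");B=cv2.imread("pics/t3.png")
T=pose();tip=T[:3,3]+T[:3,:3]@[.168,0,-.001];print(T[:3,3],tip,proj("scene",tip),proj("top",tip))
cv2.imwrite("pics/m3.png",np.hstack([cv2.resize(A[130:330,150:350],(400,400),interpolation=2),cv2.resize(B[150:350,140:340],(400,400),interpolation=2)]))
E
```

```text
time: 4.42
tool_pos: [0.4358, 0.1324, 0.3725]
eef_rot: [1.0, 0.0, -0.002, -0.0]
contact_force: [0.5, 1.5, -1.2]
grip_width: 0.0237
grasp_force: 29.9
time: 4.83
tool_pos: [0.4362, 0.1274, 0.3128]
eef_rot: [1.0, -0.002, -0.003, 0.001]
contact_force: [0.3, -0.1, -0.8]
grip_width: 0.0236
grasp_force: 29.9
[0.4378494  0.12792163 0.31476535] [0.60584751 0.12704979 0.31570054] [229.18365865 189.40584366] [210.2872059  234.72718461]
```

View pics/m3.png

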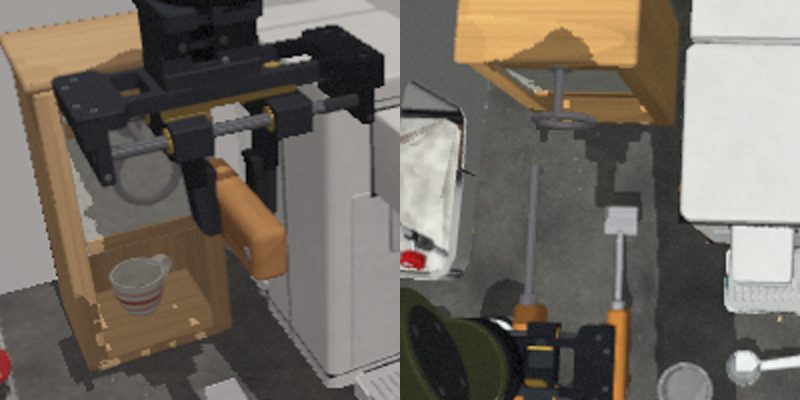

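In the top view the pole points straight at the ring, with the hook end at about (207.5,233.5) and the ring at (222,210). The gripper hides the hook in the scene view. I'll check how sensitive the ring's height is to pixel error before entering.

```bash
python3 - <<'E'
from h import *
for a,b in [((0,0),(0,0)),((0,1),(0,0)),((0,0),(0,1)),((1,0),(0,0))]:
    print(tri(ray("scene",(222.7+a[0],215.4+a[1])),ray("top",(222+b[0],210+b[1])))[0].round(4))
print(plane(ray("scene",(222.7,215.4)),.255),plane(ray("top",(222,210)),.255))
A=cv2.imread("pics/scene0.png");B=cv2.imread("pics/top0.png")
# roof + ring, both views
cv2.imwrite("pics/m4.png",np.hstack([cv2.resize(A[128:248,145:265],(400,400),interpolation=2),cv2.resize(B[100:220,165:285],(400,400),interpolation=2)]))
E
```

```text
[0.6665 0.1283 0.2395]
[0.6669 0.1287 0.2374]
[0.6645 0.1284 0.2404]
[0.6662 0.1275 0.2396]
[0.63868498 0.13581957 0.255     ] [0.66317014 0.12331825 0.255     ]
```

View pics/m4.png

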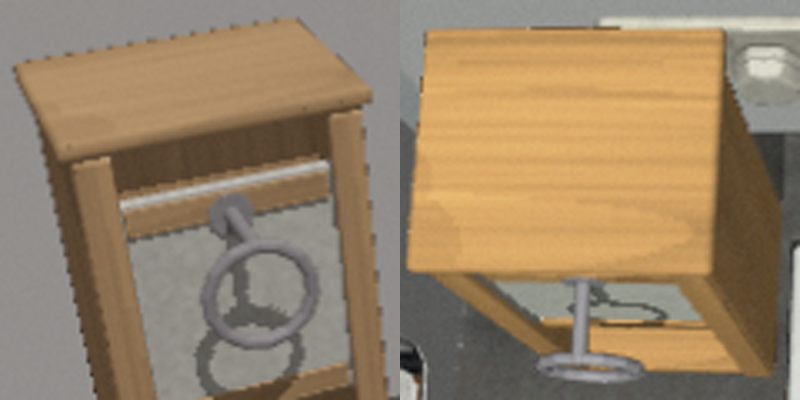

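```bash
python3 - <<'E'
from h import *
for n,a,b in [("FL",(163.6,173),(167.4,181)),("FR",(256,156),(257.4,182.8)),("BL",(149.5,148.4),(172.5,109)),("BR",(234.5,134),(262,109))]:
    print(n,*tri(ray("scene",a),ray("top",b)))
for n,u,v in [("ring",(260,295),(590,367)),("ringtop",(264,246),(582,362)),("stembase",(230,214),(583,284))]:
    f=lambda p,x,y:(x+p[0]*.3-.35,y+p[1]*.3-.35)
    print(n,*tri(ray("scene",f(u,145,128)),ray("top",f((v[0]-400,v[1]),165,100))))
d(.44,.128,.25)
E
```

```text
FL [0.70234745 0.21120031 0.32552608] [np.float64(0.0002781241514747652), np.float64(0.0002781241514747686)]
FR [0.70185275 0.04443598 0.32430929] [np.float64(0.000875211776197869), np.float64(0.0008752117761978778)]
BL [0.84273055 0.21311076 0.32502865] [np.float64(0.0005376559230369131), np.float64(0.0005376559230368672)]
BR [0.84192615 0.04155038 0.32547936] [np.float64(0.0004950086020000103), np.float64(0.0004950086019999496)]
ring [0.66711899 0.12898705 0.23794619] [np.float64(0.000638639014283243), np.float64(0.0006386390142831632)]
ringtop [0.66380437 0.12506949 0.26823746] [np.float64(0.0005255156420385621), np.float64(0.0005255156420385986)]
stembase [0.71082191 0.12886251 0.26768232] [np.float64(0.0009850998157806272), np.float64(0.0009850998157805903)]
move [ 2.2 -0.1 64.8] [ 0.01  0.02 -0.3 ]
```

Roof corners triangulate to z 0.325, against 0.33 nominal. The ring is therefore at about (0.667, 0.128, 0.243), slightly below fully up.

```bash
python3 -m pendant '0 0 0 25 0 0 0;0 2 0 50 0 0 0;0 2 0 80 0 0 0;0 2 0 80 0 0 0;0 2 0 80 0 0 0;0 2 0 80 0 0 0';python3 -c "
from h import *
T=pose();print((T[:3,3]+T[:3,:3]@[.168,0,-.001]).round(4),T[:3,0].round(4));d(.524,.127,.234)"
```

```text
time: 5.43
tool_pos: [0.4409, 0.1284, 0.2362]
eef_rot: [1.0, -0.003, 0.001, -0.0]
contact_force: [0.3, 0.2, -1.8]
grip_width: 0.0237
grasp_force: 29.9
[0.6089 0.1275 0.2377] [ 1.     -0.0052  0.0025]
move [83.1  0.9  2.4] [-0.05 -0.14 -0.3 ]
```

```bash
python3 -m pendant '0 20 1 2 0 0 0;0 40 1 2 0 0 0;0 50 1 2 0 0 0;0 60 1 2 0 0 0;0 70 1 2 0 0 0;0 83 1 2 0 0 0;0 83 1 2 0 0 0;0 83 1 2 0 0 0';python3 - <<'E'
from h import *
T=pose();print((T[:3,3]+T[:3,:3]@[.168,0,-.001]).round(4))
a=eyes.get_image("scene")[:,:,::-1];b=eyes.get_image("top")[:,:,::-1]
cv2.imwrite("pics/m5.png",np.hstack([cv2.resize(a[150:270,170:290],(400,400),interpolation=2),cv2.resize(b[150:270,165:285],(400,400),interpolation=2)]))
E
```

```text
time: 6.1
tool_pos: [0.5237, 0.1267, 0.2343]
eef_rot: [1.0, -0.003, 0.001, -0.0]
contact_force: [-0.3, -0.5, -1.3]
grip_width: 0.0236
grasp_force: 29.9
[0.6917 0.1257 0.2357]
```

View pics/m5.png

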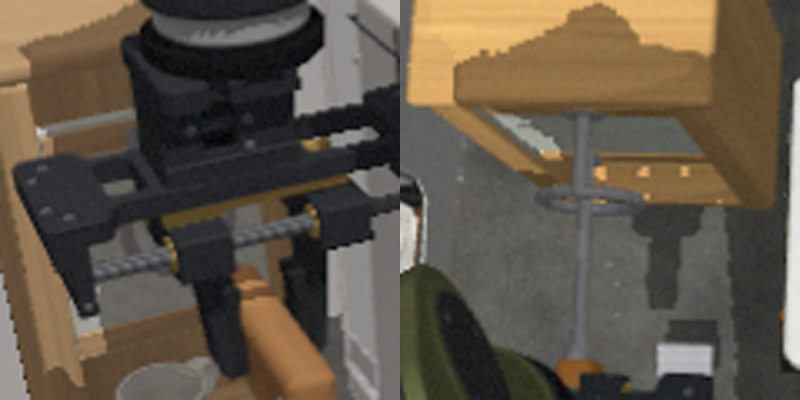

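The top view shows the rod running through the ring beneath its stem, with no contact force. Now I pull down.

```bash
python3 -m pendant '0 0 1 10 0 0 0;0 0 1 20 0 0 0;0 0 1 27 0 0 0;0 0 1 34 0 0 0;0 0 1 42 0 0 0;0 0 1 50 0 0 0;0 0 1 60 0 0 0;0 0 1 70 0 0 0;0 0 1 80 0 0 0;0 0 1 80 0 0 0'
```

```text
time: 7.03
tool_pos: [0.5218, 0.1253, 0.1506]
eef_rot: [1.0, -0.002, -0.001, 0.0]
contact_force: [-0.8, 0.8, -1.2]
grip_width: 0.0235
grasp_force: 30.0
```

```bash
python3 -m pendant '0 2 -1 10 0 0 0;0 2 -1 20 0 0 0;0 2 -1 30 0 0 0';python3 -c "
from h import *
print(manip.state()['torque'])
a=eyes.get_image('scene')[:,:,::-1];b=eyes.get_image('top')[:,:,::-1]
cv2.imwrite('pics/m6.png',np.hstack([cv2.resize(a[150:310,150:310],(400,400),interpolation=2),cv2.resize(b[150:270,165:285],(400,400),interpolation=2)]))"
```

```text
time: 7.28
tool_pos: [0.526, 0.1268, 0.1221]
eef_rot: [1.0, -0.003, 0.001, -0.0]
contact_force: [0.9, 0.6, 0.5]
grip_width: 0.0235
grasp_force: 30.0
[ 0.13565241 -0.50740964  0.08025438]
```

View pics/m6.png

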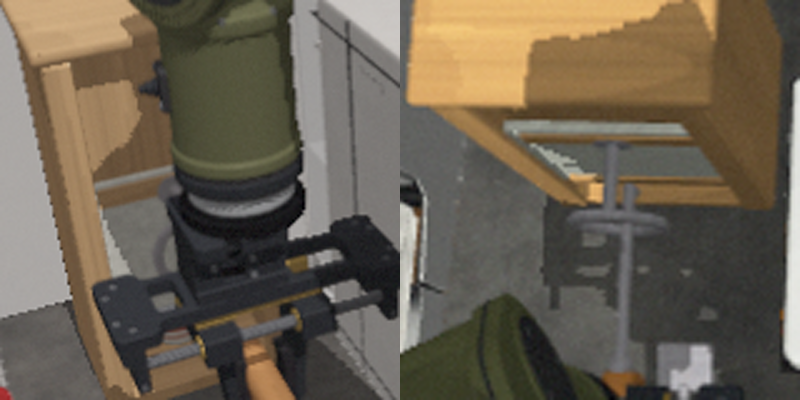

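The shutter's top edge is lower now and the ring has moved down with the hook. The rod passes through at top (234,213), near the ring's middle. I continue.

```bash
python3 -m pendant '0 -1 -2 10 0 0 0;0 -1 -2 20 0 0 0;0 -1 -2 28 0 0 0;0 -1 -2 36 0 0 0;0 -1 -2 42 0 0 0'; python3 -m pendant '0 0 0 4 0 0 0;0 0 0 8 0 0 0;0 0 0 8 0 0 0'
```

```text
time: 7.8
tool_pos: [0.5236, 0.1285, 0.0796]
eef_rot: [1.0, -0.002, -0.0, 0.0]
contact_force: [1.1, -0.3, 0.2]
grip_width: 0.024
grasp_force: 30.0
time: 8.05
tool_pos: [0.5231, 0.1284, 0.0719]
eef_rot: [1.0, -0.002, -0.001, 0.0]
contact_force: [0.2, 1.2, 0.0]
grip_width: 0.0235
grasp_force: 30.0
```

```bash
python3 -m pendant '0 0 0 4 0 0 0;0 0 0 7 0 0 0'; python3 -c "
from h import *
print(manip.state()['torque'])"; python3 -m pendant '0 0 0 3 0 0 0;0 0 0 5 0 0 0';python3 -c "
from h import *
print(manip.state()['torque'])
b=eyes.get_image('top')[:,:,::-1];cv2.imwrite('pics/t7.png',b)"
```

```text
time: 8.22
tool_pos: [0.5238, 0.1286, 0.0657]
eef_rot: [1.0, -0.002, 0.0, -0.0]
contact_force: [0.3, 0.5, 0.5]
grip_width: 0.0238
grasp_force: 30.0
[ 0.01202242 -0.30807202 -0.03745826]
time: 8.38
tool_pos: [0.5242, 0.1286, 0.0606]
eef_rot: [1.0, -0.003, 0.0, -0.0]
contact_force: [-0.2, -0.0, 1.5]
grip_width: 0.0242
grasp_force: 30.0
[-0.02078369 -0.49078825 -0.019121  ]
```

```bash
python3 -m pendant '0 0 0 4 0 0 0;0 0 0 8 0 0 0;0 0 0 8 0 0 0'; python3 - <<'E'
from h import *
print(manip.state()['torque'])
b=eyes.get_image('top')[:,:,::-1];cv2.imwrite('pics/t8.png',b);a=cv2.imread('pics/t7.png')
for z in (.105,.115,.13,.145): print(z,[proj("top",[.666,.128+o,z]).round(1) for o in (-.029,0,.029)])
g=lambda I:cv2.cvtColor(np.ascontiguousarray(I),cv2.COLOR_BGR2GRAY)
D=cv2.absdiff(g(a),g(b))[195:240,215:265];print("ringdiff",D.max(),(D>15).sum(),np.argwhere(D>15)[:12].tolist())
G=g(b);print(G[206:228,222:262])
E
```

```text
time: 8.68
tool_pos: [0.5236, 0.1285, 0.0521]
eef_rot: [1.0, -0.002, -0.0, 0.0]
contact_force: [0.3, -0.5, 0.0]
grip_width: 0.0235
grasp_force: 30.0
[-0.02784767 -0.42067749 -0.01804289]
0.105 [array([248.3, 221.5]), array([235.7, 221.2]), array([223.2, 220.9])]
0.115 [array([247.5, 220.7]), array([234.8, 220.5]), array([222.2, 220.2])]
0.13 [array([246.3, 219.6]), array([233.4, 219.3]), array([220.6, 219.1])]
0.145 [array([245. , 218.4]), array([231.9, 218.2]), array([218.9, 217.9])]
ringdiff 69 84 [[6, 1], [7, 3], [7, 4], [8, 6], [9, 6], [9, 7], [9, 8], [10, 6], [10, 7], [10, 8], [12, 9], [12, 10]]
[[153 159 151  99 100  95  99 102  91  85  99 106  92  91  96  99  98  95
   97  97  95  95  97  90  93  91  91  95  93  97  94  95  97  91  90  90
   92  92  92  94]
 [165 166 169 151  91  89  94  91  90  88 101 102  97 100 108 110 114 108
  109 108 107 104 105 106 103 106 110 106 107 105 103 103 100 101 101 100
   99  96  98  97]
 [143 135 137 139 123  97  87  71  72  83 101 104  88  74  68  74  71  73
   72  68  62  63  63  65  69  65  68  66  68  68  68  70  67  71  70  71
   73  72 
[... 2482 characters left out ...]
  62  57  59
   55  56  52  55]
 [102 103  98  97  98  88  60  61  66  62  62  63  64  84 102 104  86  64
   60  63  60  60  61  57  57  58  54  57  56  60  59  58  57  58  62  63
   62  56  54  55]
 [ 99  99  98  98  99  86  61  59  63  63  64  64  61  75 101 105  85  66
   61  56  57  59  58  55  58  58  55  58  58  56  56  61  58  57  61  62
   59  56  57  54]
 [ 96  98 100  99  97  83  62  61  59  64  58  59  63  76 100 102  84  63
   64  65  63  59  56  56  57  54  57  58  57  59  60  61  57  56  57  63
   54  54  53  56]
 [ 99  99 100  97  98  86  59  58  58  58  62  61  60  78  95 101  82  63
   61  62  61  62  59  57  58  55  57  57  60  61  60  61  56  59  59  54
   54  55  59  56]]
```

```bash
cat > r.py <<'E'
from h import *
def ring(b):
    G=cv2.cvtColor(np.ascontiguousarray(b),cv2.COLOR_BGR2GRAY).astype(float)
    st=np.clip(G[212:215,228:236]-60,0,None);e=np.clip(G[214:224,244:256]-62,0,None).sum()
    return (st.sum(0)@np.arange(228,236)/st.sum()).round(2),e
if __name__=="__main__":
    s=manip.state();print(s['contact_force'].round(1),s['torque'].round(2))
    b=eyes.get_image('top')[:,:,::-1];g=sorted(__import__('glob').glob('pics/t[0-9]*.png'),key=lambda n:int(n[6:-4]));n=int(g[-1][6:-4])+1
    cv2.imwrite(f'pics/t{n}.png',b);a=cv2.imread(g[-1])
    D=cv2.absdiff(a,np.ascontiguousarray(b)).max(2);D=D[195:240,215:265];print(n,ring(a),ring(b),(D>15).sum())
E
python3 -c "
from r import *
for n in (7,8): print(ring(cv2.imread(f'pics/t{n}.png')))"
python3 -m pendant '0 0 0 4 0 0 0;0 0 0 8 0 0 0;0 0 0 8 0 0 0';python3 r.py
```

```text
(np.float64(232.03), np.float64(490.0))
(np.float64(232.11), np.float64(476.0))
time: 8.98
tool_pos: [0.5234, 0.1285, 0.044]
eef_rot: [1.0, -0.002, -0.0, 0.0]
contact_force: [0.0, -1.3, 0.6]
grip_width: 0.0238
grasp_force: 30.0
[ 0.  -1.3  0.6] [ 0.04 -0.29 -0.01]
9 (np.float64(232.11), np.float64(476.0)) (np.float64(232.03), np.float64(463.0)) 76
```

```bash
python3 - <<'E'
from r import *
for z in (.13,.144,.152,.16,.17): print(z,[proj("top",[x,.128,z]).round(1) for x in (.67,.69)])
# calibrate with the up state: stem, s0 z=.268+4
I=cv2.imread("pics/top0.png");G=cv2.cvtColor(I,6).astype(float)
for y in(192,196,200): r=G[y,212:228];w=np.clip(r-np.median(r)-8,0,None);print(y,r.astype(int).tolist(),w@np.arange(212,228)/w.sum())
print([proj("top",[x,.128,.272]).round(1) for x in (.68,.69,.70)])
G=cv2.cvtColor(cv2.imread("pics/t9.png"),6)
print(G[205:230,230:242])
E
```

```text
0.13 [array([233.5, 217.6]), array([234. , 208.7])]
0.144 [array([232.1, 216.5]), array([232.6, 207.5])]
0.152 [array([231.3, 215.8]), array([231.8, 206.8])]
0.16 [array([230.5, 215.2]), array([231. , 206.1])]
0.17 [array([229.5, 214.3]), array([230. , 205.1])]
192 [152, 151, 148, 96, 85, 114, 151, 159, 142, 123, 144, 143, 148, 151, 151, 150] 219.0
196 [158, 156, 157, 164, 158, 135, 155, 160, 131, 100, 99, 96, 100, 104, 121, 155] 215.97435897435898
200 [72, 71, 76, 74, 85, 143, 159, 155, 126, 109, 158, 162, 159, 162, 158, 163] 224.27272727272728
[array([218. , 199.7]), array([218.3, 194.6]), array([218.6, 189.6])]
[[ 90  84  99 101  95  89  92  89  94  89  92  89]
 [ 94  84  99 104  92  91  95  97  97  96  96  96]
 [ 88  87 101 103 100  97 107 111 113 111 108 106]
 [ 76  84 103 104  91  75  70  71  71  69  67  67]
 [102  93 104 104  95  96 111 107 102  99  99  96]
 [ 89  92 101 104  93  86  88  96 102 100  99  96]
 [ 67  86 103 102  86  67  74  85  83  77  68  61]
 [ 65  89 105 106  85  74  98 106  90  79  68  52]
 [ 66  89 104 105  83  73  96 103  86  71  59  56]
 [ 72  94 102 101  82  72  94 100  84  58  55  56]
 [ 73  97 103 101  81  75  94 101  83  61  55  55]
 [ 79  97 102 102  85  70  85  94  84  64  61  54]
 [108 106 109 105  99 103 102 103 101  93  89  81]
 [ 99 106 109 105 111 112 108 107 104 100  98 101]
 [ 83  85  87  86  90  86  93  91  89  86  91  97]
 [ 85  80  74  74  68  76  86  82  74  71  76  76]
 [104 103 107 111 110  98 104 104  90  95  97  91]
 [ 90  97 102 110 108 102 105 103  91  92  96  90]
 [ 74  78  85  84  85  93 107 101  88  81  85  78]
 [ 62  59  57  58  61  85 104 105  84  62  61  60]
 [ 57  63  64  62  63  76  97 101  86  67  60  57]
 [ 61  64  63  65  59  77  95 102  85  66  63  60]
 [ 59  61  60  61  61  73  97 101  84  64  64  62]
 [ 58  56  59  65  60  77  94  99  87  63  61  62]
 [ 58  56  56  60  61  84 105 102  89  67  60  61]]
```

The stem column has stayed still through the last two pulls, at about 232.1, which corresponds to ring z of about 0.115. The shutter is therefore on its sill and the pole has only pitched about 12° in the grip, with the hook still in the ring. I'll lift 25 mm and withdraw along the pole's own axis.

```bash
python3 -m pendant '0 0 0 -8 0 0 0;0 0 0 -16 0 0 0;0 0 0 -25 0 0 0;0 0 0 -25 0 0 0;0 0 0 -25 0 0 0'; python3 r.py; python3 - <<'E'
from h import *
G=cv2.cvtColor(cv2.imread("pics/t10.png"),6);print(G[208:232,230:244])
print([proj("top",[.645,.128,z]).round(1) for z in (.09,.1,.11,.12,.13)])
E
```

```text
time: 9.45
tool_pos: [0.5242, 0.1287, 0.0707]
eef_rot: [1.0, -0.003, 0.001, -0.0]
contact_force: [-0.3, 0.2, -2.2]
grip_width: 0.0242
grasp_force: 30.0
[-0.3  0.2 -2.2] [ 0.08  0.04 -0.02]
10 (np.float64(232.03), np.float64(463.0)) (np.float64(232.52), np.float64(479.0)) 296
[[ 71  83 102 104  87  75  74  69  72  71  71  65  63  62]
 [100  91 104 104  96  89  89  87  95  97  98  98  95  95]
 [ 88  91 103 103  96  95  90  87  97 101  99  99  95  95]
 [ 62  85 103 107  97  93  82  65  63  64  62  65  64  65]
 [ 66  90 105 104  93  93  79  58  54  57  56  51  53  52]
 [ 70  92 102 106  95  96  78  56  59  56  55  58  57  56]
 [ 69  94 100 103  92  90  80  55  55  59  53  56  59  56]
 [ 73  96 103 102  96  99  82  57  59  63  57  55  57  55]
 [ 83  95 104  99  96  93  78  59  61  60  57  59  57  58]
 [110 107 109 104 102 102 104  98 102  98  88  78  72  67]
 [103 104 107 108 110 110 109 107 104 101 101 103 102 102]
 [ 88  85  87  87  87  89  92  91  88  91  92  94  98  98]
 [ 86  76  68  87  92  82  77  68  66  72  78  79  80  87]
 [103 104  97  97 104 101 102 106 100  96  97  90  82  75]
 [ 95  95  92  95 100  97 105 113 106  99  93  90  84  79]
 [ 75  79  79  90  97  95  89  92  92  88  91  87  75  72]
 [ 65  62  66  86  99  91  71  62  60  60  58  59  57  59]
 [ 60  64  71  91  97  95  73  64  62  64  62  57  57  58]
 [ 61  63  75  95 102  94  75  66  66  64  61  62  58  59]
 [ 60  59  71  98 104  94  77  63  64  68  62  64  62  63]
 [ 57  55  72  93 104  94  74  63  63  65  61  64  64  61]
 [ 62  61  69  97 104  93  73  63  64  64  62  61  63  63]
 [ 62  59  76  95 104  95  73  61  58  63  63  61  62  59]
 [ 62  62  73  96 102  94  72  63  61  58  61  58  58  59]]
[array([236.6, 231.3]), array([235.7, 230.7]), array([234.8, 230. ]), array([233.9, 229.4]), array([232.9, 228.7])]
```

```bash
python3 -m pendant '0 -10 0 2 0 0 0;0 -20 0 4 0 0 0;0 -30 0 6 0 0 0;0 -40 0 8 0 0 0;0 -50 0 10 0 0 0;0 -60 0 12 0 0 0;0 -78 0 15 0 0 0;0 -78 0 15 0 0 0'; python3 r.py; python3 - <<'E'
from h import *
d(.44,.165,.15)
I=cv2.imread("pics/t11.png");G=cv2.cvtColor(I,6);print(G[206:262:4,226:244])
for px in [(248,325),(250,260)]: print("scraper",plane(ray("top",px),.02))
# objects left: cups
for px in [(203,322),(175,322),(283,345),(262,345),(172,250)]: print(px,plane(ray("top",px),.05))
E
```

```text
time: 10.17
tool_pos: [0.4413, 0.1284, 0.0541]
eef_rot: [1.0, -0.002, -0.003, 0.001]
contact_force: [-1.2, 0.5, -0.9]
grip_width: 0.0235
grasp_force: 30.0
[-1.2  0.5 -0.9] [0.02 0.09 0.03]
11 (np.float64(232.52), np.float64(479.0)) (np.float64(232.24), np.float64(475.0)) 443
move [ -4.2 -36.1 -95.7] [ 0.08  0.2  -0.21]
[[ 98  97  98  99  92  86 101 105  92  93  95  96  98  97  97  96  95  94]
 [ 85  84  91  91  89  93 100 104  88  89  89  96 100 101  98  94  87  92]
 [ 56  54  53  54  70  91 102 104  81  52  55  54  52  58  56  59  55  60]
 [104 103 103 103 104 104 109 105 110 112 108 110 105 101  96  98 101 101]
 [ 78  84  89  91  95  92 100 110 110 114 112 110 107 100  93  92  82  80]
 [ 94  86  56  59  62  56  61  62  60  65  63  61  64  64  63  62  61  56]
 [ 64  62  58  61  58  62  64  61  65  65  63  60  58  61  63  63  62  61]
 [ 85  58  56  64  63  56  59  61  63  59  54  55  59  65  62  59  61  57]
 [ 95  97  85  63  59  60  60  58  60  63  60  63  64  58  61  63  59  59]
 [ 92  80  60  61  57  59  59  55  60  63  60  61  63  65  60  61  63  61]
 [ 85  59  58  62  59  62  63  74  89  86  83  71  61  59  58  56  58  57]
 [ 78  60  60  59  60  61  73  98 104  93  78  60  58  58  60  53  59  62]
 [ 53  60  59  59  52  58  84 105 106  89  70  52  53  57  62  56 103 119]
 [ 56  57  54  56  59  59  79 100 103  88  69  57  60  60  62  54  96 116]]
scraper [0.42916458 0.10486525 0.02      ]
scraper [0.58536156 0.10684783 0.02      ]
(203, 322) [0.43359432 0.20681289 0.05      ]
(175, 322) [0.43064942 0.27482197 0.05      ]
(283, 345) [0.38804991 0.015765   0.05      ]
(262, 345) [0.38613425 0.06466168 0.05      ]
(172, 250) [0.60163935 0.29264499 0.05      ]
```

The hook is out (its end is now near top (234,246), the ring at row 220). I'll lift, go back over the dispenser and lay the pole on its old free spot.

```bash
python3 -m pendant '0 0 0 -20 0 0 0;0 -5 0 -60 0 0 0;0 -5 0 -100 0 0 0;0 -5 0 -140 0 0 0;0 -5 0 -180 0 0 0;0 -5 0 -220 0 0 0;0 -5 0 -260 0 0 0;0 -5 0 -300 0 0 0;0 -5 0 -325 0 0 0;0 -5 0 -325 0 0 0'; python3 -m pendant '0 0 20 0 0 0 0;0 0 60 0 0 0 0;0 0 100 0 0 0 0;0 0 140 0 0 0 0;0 0 180 0 0 0 0;0 0 220 0 0 0 0;0 0 260 0 0 0 0;0 0 300 0 0 0 0;0 0 340 0 0 0 0;0 0 365 0 0 0 0';python3 -m pendant '0 0 0 0 0 -6 0;0 0 0 0 0 -12 0;0 0 0 0 0 -12 0;0 0 0 0 0 -12 0'
python3 - <<'E'
from h import *
a=eyes.get_image("scene")[:,:,::-1];cv2.imwrite("pics/s12.png",a)
T=pose();print(T.round(3))
# rod/handle slope in scene picture: compare handle axis with a level one
h=cv2.cvtColor(np.ascontiguousarray(a),cv2.COLOR_BGR2HSV);m=cv2.inRange(h,(5,110,60),(22,255,255))
print("ring z check px",[proj("scene",[.666,.128,z]).round(1) for z in (.115,.127)])
d(.43,-.237,.06,0,-12)
A=np.hstack([cv2.resize(np.ascontiguousarray(a[200:320,160:280]),(400,400),interpolation=2),cv2.resize(np.ascontiguousarray(a[60:260,360:560]),(400,400))])
cv2.imwrite("pics/m12.png",A)
E
```

```text
time: 11.05
tool_pos: [0.4443, 0.1299, 0.3857]
eef_rot: [1.0, -0.003, 0.006, -0.002]
contact_force: [-0.1, 0.6, -1.1]
grip_width: 0.0239
grasp_force: 30.0
time: 11.88
tool_pos: [0.4375, -0.2412, 0.3789]
eef_rot: [1.0, -0.005, -0.001, 0.001]
contact_force: [0.4, -0.6, -1.3]
grip_width: 0.0235
grasp_force: 30.0
time: 12.22
tool_pos: [0.4398, -0.2357, 0.378]
eef_rot: [0.994, -0.002, -0.105, -0.001]
contact_force: [0.1, -0.2, -0.9]
grip_width: 0.0238
grasp_force: 30.0
[[ 0.978 -0.005 -0.208  0.439]
 [-0.004 -1.     0.001 -0.236]
 [-0.208 -0.    -0.978  0.379]
 [ 0.     0.     0.     1.   ]]
ring z check px [array([231.6, 271.8]), array([230.9, 266.8])]
move [ 57.7   1.2 313.6] [-0.08  0.01 -0.25]
```

View pics/m12.png

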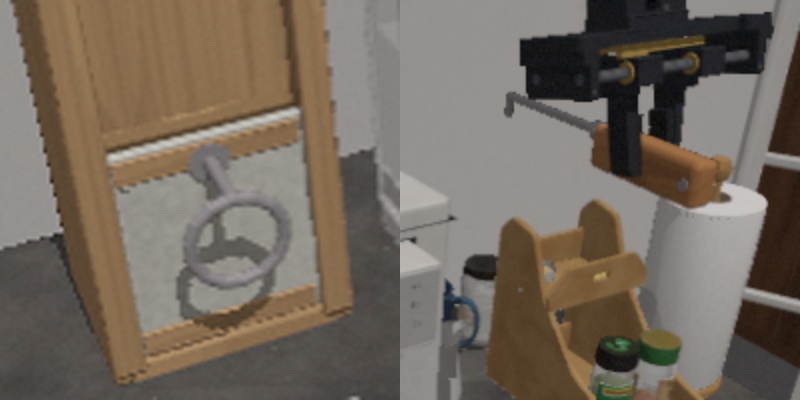

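The shutter sits on its sill: the ring is at scene (231,271), which matches z 0.115. The pole is held about level with its hook at (415,108).

```bash
python3 -c "
from h import *
T=pose();g=T[:3,3]-.019*T[:3,2]
for p in (-4,0,4):
    c,s=np.cos(np.radians(p)),np.sin(np.radians(p));f=lambda x,z:g+[x*c-z*s,0,x*s+z*c]
    print(p,proj('scene',f(.168,-.018)),proj('scene',f(.168,-.002)))"
python3 -m pendant '0 4 0 20 0 0 0;0 11 1 60 0 0 0;0 18 1 100 0 0 0;0 26 1 140 0 0 0;0 33 1 180 0 0 0;0 40 1 220 0 0 0;0 48 1 260 0 0 0;0 54 1 295 0 0 0;0 58 1 313 0 0 0;0 58 1 313 0 0 0'; python3 -c "
from h import *
d(.43,-.237,.014,0,-12)"
```

```text
-4 [414.44034013 123.4280606 ] [414.96137715 114.69872614]
0 [414.53416047 116.94251328] [415.44046738 108.22673078]
4 [414.91071688 110.44109877] [416.20774474 101.76135806]
time: 13.1
tool_pos: [0.4279, -0.2362, 0.0591]
eef_rot: [0.994, -0.002, -0.107, -0.001]
contact_force: [0.4, 0.2, -1.8]
grip_width: 0.0237
grasp_force: 30.0
move [11.6  0.9 43.6] [-0.18  0.26 -0.27]
```

```bash
python3 -m pendant '0 4 0 15 0 0 0;0 8 0 30 0 0 0;0 10 0 38 0 0 0;0 12 0 44 0 0 0;0 12 0 44 0 0 0;0 12 0 46 0 0 0;0 12 0 47 0 0 0'
```

```text
time: 13.68
tool_pos: [0.433, -0.2373, 0.0138]
eef_rot: [0.995, -0.003, -0.104, 0.0]
contact_force: [-0.0, 0.0, -1.3]
grip_width: 0.0235
grasp_force: 30.0
```

```bash
python3 -m pendant '0 0 0 2 0 0 0;0 0 0 3 0 0 0;0 0 0 3 0 0 0;30 0 0 3 0 0 0;45 0 0 3 0 0 0;45 0 0 3 0 0 0;45 0 0 3 0 0 0;45 0 0 3 0 0 0'; python3 -m pendant '45 -4 0 -20 0 0 0;45 -9 0 -45 0 0 0;45 -17 0 -85 0 0 0;45 -25 0 -125 0 0 0;45 -33 0 -165 0 0 0;45 -70 0 -200 0 0 0;45 -110 0 -200 0 0 0;45 -110 0 -200 0 0 0'; python3 - <<'E'
from h import *
T=pose();S=eyes.get_image("scene")[:,:,::-1].copy();B=eyes.get_image("top")[:,:,::-1].copy();W=eyes.get_image("wrist")[:,:,::-1].copy()
cv2.imwrite("pics/f_s.png",S);cv2.imwrite("pics/f_t.png",B);cv2.imwrite("pics/f_w.png",W)
def handle(I):
    h=cv2.cvtColor(I,cv2.COLOR_BGR2HSV);m=cv2.inRange(h,(5,110,60),(22,255,255));o=[]
    for c in cv2.findContours(m,0,2)[0]:
        if cv2.contourArea(c)>250:
            M=cv2.moments(c);o.append((round(M['m10']/M['m00'],1),round(M['m01']/M['m00'],1),cv2.contourArea(c)))
    return o
print("S",handle(S),"\nS0",handle(cv2.imread("pics/scene0.png")),"\nT",handle(B),"\nT0",handle(cv2.imread("pics/top0.png")),"\nW",handle(W))
E
```

```text
time: 14.35
tool_pos: [0.4319, -0.237, 0.0101]
eef_rot: [0.995, -0.003, -0.105, -0.0]
contact_force: [-0.4, 0.4, 0.3]
grip_width: 0.0448
grasp_force: 0.0
time: 15.02
tool_pos: [0.36, -0.2373, 0.2315]
eef_rot: [0.994, -0.005, -0.106, 0.0]
contact_force: [-1.4, 0.7, -0.6]
grip_width: 0.0449
grasp_force: 0.0
S [(313.2, 459.7, 288.5), (149.9, 442.8, 732.5), (296.6, 391.0, 1003.5), (453.1, 324.2, 933.5), (446.9, 233.5, 6024.0), (202.8, 209.6, 2603.0), (54.3, 134.4, 1459.0)] 
S0 [(313.2, 459.8, 290.0), (149.6, 441.8, 675.0), (296.6, 391.0, 1008.0), (453.9, 325.7, 950.5), (446.9, 226.1, 7042.5), (212.7, 222.3, 9552.5), (54.3, 134.3, 1439.5)] 
T [(461.7, 320.0, 384.0), (391.6, 327.3, 403.0), (248.2, 326.9, 464.0), (468.5, 242.6, 6575.5), (71.6, 170.3, 1067.0), (223.1, 154.7, 8824.5)] 
T0 [(459.7, 328.6, 838.0), (391.0, 331.8, 456.5), (248.2, 326.8, 460.0), (468.6, 242.9, 6629.0), (71.5, 170.3, 1062.5), (224.1, 155.0, 8765.0)] 
W [(470.4, 419.3, 1176.0), (161.6, 419.4, 1191.0), (98.9, 193.0, 269.5), (389.2, 191.1, 258.5), (486.3, 190.3, 262.0), (584.5, 189.6, 267.0), (537.4, 79.4, 15083.5), (315.3, 66.0, 4292.5)]
```

```bash
python3 -m pendant '45 0 0 0 0 0 0;45 0 0 0 0 0 0;45 0 0 0 0 0 0;45 0 0 0 0 0 0'; python3 -c "
from workcell import order
print(order.job_done())"
```

```text
time: 15.5
tool_pos: [0.3665, -0.2365, 0.2279]
eef_rot: [0.994, -0.002, -0.105, -0.0]
contact_force: [-0.7, 0.7, 0.4]
grip_width: 0.0453
grasp_force: 0.0
the job is handed in; nothing more can be done
None
```

I handed the job in at 15.5 s without seeing a verdict: my last images show the shutter on its sill, the pole unhooked and lying released at its old spot, and the scraper unmoved.

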